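# Gauge a turned spindle in the bench caliper

## Robot

A 6-joint arm with a two-finger parallel gripper is mounted at the origin on the work surface. World frame = base frame: x ahead of the robot, y to its left, z up, the work surface at z = 0. Lengths are in m, angles in rad, forces in N, time in s.
With the tool pointing down it reaches from about 0.35 to 0.875 m from the base axis. Payload 4.2 kg.
Tool frame: the origin (TCP) lies at the very end of the fingers, on their centre line; the grasp point (between the pads) lies 19 mm behind it; x points along the fingers, y is the direction in which the jaws open and shut, and the axes are right-handed (so a half turn about x gives the same grasp; the last joint's range is limited). The gripper opens to 87 mm and grips with 3 to 60 N. Pads are 19 mm wide; open, the fingers measure 117 mm over their backs; the gripper's body (75 mm by 190 mm) begins 51 mm behind the grasp point.
Start: joints at [1.551, 0.385, 0.008, 0, -1.194, -0.259], TCP at [0.172, 0.601, 0.194] pointing down, gripper open.
Joint ranges: [-3.14, 3.14], [-1.21, 2.06], [-1.07, 1.41], [-3.16, 2.05], [-2.99, -0.16], [-3.1, 3.1]. Speed limits (rad/s): [2.79, 2.79, 3.14, 3.14, 3.14, 3.14].

## Interface

Orientations are given as a unit quaternion [x, y, z, w].
In Python, from workcell import status, snapshot, calibration, arm gives the robot as it stands.
- The arm moves only by the shell command python3 -m pendant 'ROWS'. ROWS is text: rows parted by semicolons, each of 7 numbers parted by spaces: the shift along the tool's x, y, z in cm, then the turn, a rotation vector about the tool's x, y, z in degrees, then the opening, from 0 (shut) to 1 (fully open). In form: x y z rx ry rz hand; .... A call has 1 to 20 rows; each row is the pose to reach, as a shift and turn from the pose measured when the call began, along the tool's axes at that moment; what a row does not reach only later rows make up. A row lasts 1/8 s, in which the tool goes at most 62.5 mm and 10.7 degrees, less where a joint would pass 70% of its speed; a pose out of reach is approached as far as the arm can. A call with a gripper value outside its range is refused whole. The fingers move at their own pace and stop on an object; the grip force is fixed at half the most. Time passes only in rows, so rows that repeat a pose let the fingers close. It gives the time, the measured TCP pose, the force and the opening at its end, in the units of the state.
- status.read_state(): the state, without advancing time (a new reading comes with each control period).
- snapshot(name): name is "side" or "top" or "wrist"; returns (picture, depth): 480x640x3 uint8, red, green, blue; 480x640 float32, m along the optical axis (not along the pixel's ray), 0 where there is no reading.
- calibration(name): a dict with "camera_matrix" (3x3 intrinsics, pixels), "k1" (the pictures are not rectified: a ray, as slopes to the right and down, at radius r is drawn at 1 + k1 r^2 times it, then the intrinsics apply), "R" (3x3) and "t" (3): a world point X has camera coordinates R X + t. Camera axes: x right, y down, z forward; pixel columns grow to the right and rows downward; lengths in m; the calibration is good to about 2 mm. A picture is of the moment at which its call begins: read the wrist's pose just before it. calibration takes no time and is no camera call; for the wrist camera it gives the pose at the moment of the call.
- arm.finish_job(): hands the job in, once; it reports no verdict.
The state is a dict: "clock": time; "qpos": joint angles; "qvel": joint speeds; "joint_efforts": joint torques, N m; "eef_pos": TCP position; "ee_rot": TCP orientation; "force": force on the tool from outside, world axes, zero at the start; "wrist_torque": the same for the moment, N m; "gripper_width": finger opening in m.
Only numpy, scipy, OpenCV 4.12 (cv2) and the standard library are available. Lean on these libraries where they do the work, as an engineer would, in place of code of your own. Each camera call takes 0.05 s, during which the arm holds its last target.

## Task

Two turned aluminium spindles stand on the instrument-lab bench. Stand the thicker one, thick end down, on the bed of the bench caliper between its open jaws and let go of it, then slide the caliper's jaw shut by its black thumb block until the spindle is felt to be firmly nipped between both jaws, without ramming it. Leave the jaw shut on the standing spindle, and leave the thinner spindle where it stands.

Things in the scene. Friction and masses are not known exactly. Their poses are not given: they have to be found in the camera images.
- spindle: The thicker turned aluminium spindle, loose, about 0.14 kg, standing upright: a round body 40 mm in diameter and 30 mm high, and on top of it, coaxial, a round neck 20 mm in diameter and 45 mm high (75 mm in all). Origin: centre of the underside; z up along its axis.
- thin_spindle: The thinner spindle, a bystander, loose, standing upright near the other: body 28 mm in diameter and 30 mm high, neck 20 mm in diameter and 45 mm high. Same plain aluminium. Origin: centre of the underside.
- caliper: Bench caliper, fixed. Dark steel bed plate 110 (x) by 270 (y) mm, 15 mm thick. Origin: centre of its underside; z up. Fixed jaw: face at y = +70 mm looking to -y, x -52 to +28 mm, top at z = 43 mm, 22 mm thick. A guide beam 12 mm wide, 16 mm high lies on the bed along y at x -52 to -40 mm. Parts stand on the bed at about x = 0.
- jaw: Sliding jaw; axes as the caliper's, moves to +y to shut, 1.5 N friction, stays put; push 6 to 30 N to nip. Origin: middle of its pressing face, at bed height; gap = 70 mm minus its y in the caliper frame (70-100 at start, 40 when shut on the spindle). 56 mm wide, 28 high, y 0 to -52. Black thumb block on it: x -20 to 20, y -50 to -36, top 67 mm above the bed; push its rear face or pinch it.
Not all that is in view belongs to the job. What is shaped like the spindle but purple or red is not meant.

How it is judged:
By the outcome, as a careful person would: the job done as asked, in the order asked, and still so for the second after the job is handed in, with the robot touching nothing.
It also fails if it takes over 45 s, if anything falls off the work surface, if the arm or the gripper's body presses on something with over 40 N, if the wrist force passes 120 N, or if a joint passes its speed limit or range.

## Working session

There is one attempt and no reset: what is moved stays moved. The work goes in short steps, Python scripts to look and compute and a shell command to move; the robot and the scene stay as the last step left them, time stands still between calls to the robot, and variables do not carry over. Pictures are saved under pics/ and viewed, and the job is handed in when it is done.

```bash
ls; mkdir -p pics; python3 - <<'E'
from workcell import status,snapshot,calibration
import cv2,numpy as np
s=status.read_state();print(s)
for n in["side","top","wrist"]:
    c=calibration(n);p,d=snapshot(n);cv2.imwrite(f"pics/{n}0.png",p[:,:,::-1]);np.savez(f"{n}0.npz",p=p,d=d,K=c["camera_matrix"],k1=c["k1"],R=c["R"],t=c["t"]);print(n,c)
E
```

```text
pics
{'clock': 0.0, 'qpos': array([ 1.55055505e+00,  3.85558427e-01,  6.59365886e-03, -5.09125808e-04,
       -1.19402481e+00, -2.58562460e-01]), 'qvel': array([-4.82082079e-04, -1.61020839e-03, -2.78314493e-03, -4.03609601e-05,
       -1.49002549e-04,  1.01490628e-03]), 'joint_efforts': array([-2.02130018e-04, -3.90662062e+01,  1.87402207e+01,  4.21992347e+00,
        1.09729345e-02, -1.85440126e-04]), 'eef_pos': array([0.17182445, 0.60019825, 0.19274448]), 'ee_rot': array([-0.70016373,  0.09910858,  0.7003116 ,  0.09752894]), 'force': array([-0.01764514,  0.13819686,  0.06202041]), 'wrist_torque': array([0.02774218, 0.02984268, 0.01018228]), 'gripper_width': 0.08701230783388698}
side {'camera_matrix': array([[461.5730139 ,   0.        , 320.24948158],
       [  0.        , 461.5730139 , 239.54119341],
       [  0.        ,   0.        ,   1.        ]]), 'k1': -0.0728853148012557, 'R': array([[ 0.85368169, -0.52076179, -0.00589297],
       [-0.3548204 , -0.57329766, -0.73853387],
       [ 0.3812218 ,  0.63256379, -0.67419062]]), 't': array([-0.55506885,  0.16971091,  0.56191001])}
t
[... 154 characters left out ...]
   ,   1.        ]]), 'k1': -0.15250529849837036, 'R': array([[-2.30181632e-02, -9.99734872e-01, -5.92230557e-04],
       [-9.91444176e-01,  2.29034016e-02, -1.28506344e-01],
       [ 1.28485838e-01, -2.37081647e-03, -9.91708510e-01]]), 't': array([-0.13211191,  0.58488531,  0.83288914])}
wrist {'camera_matrix': array([[403.24871807,   0.        , 322.79458975],
       [  0.        , 403.24871807, 237.32808498],
       [  0.        ,   0.        ,   1.        ]]), 'k1': -0.01980474346420259, 'R': array([[-0.27480665, -0.96149878,  0.00118715],
       [-0.93009457,  0.26614357,  0.25316336],
       [-0.24373221,  0.06846682, -0.96742282]]), 't': array([ 0.62512706, -0.03115263,  0.38890085])}
```

View pics/side0.png

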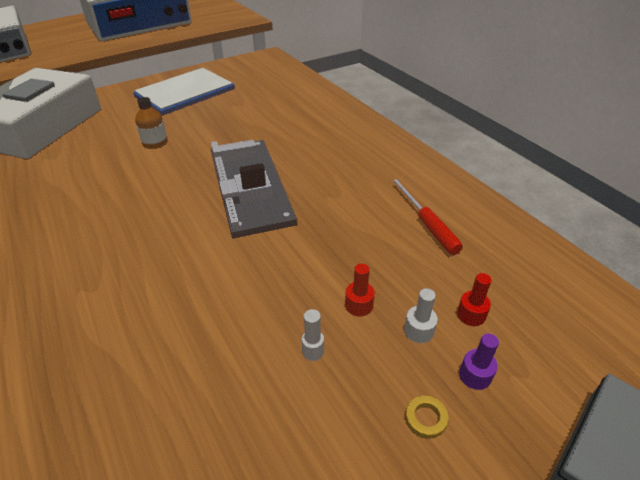

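View pics/top0.png

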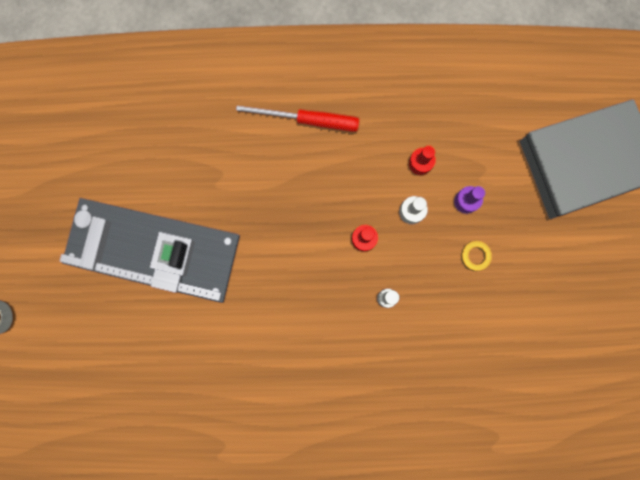

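View pics/wrist0.png

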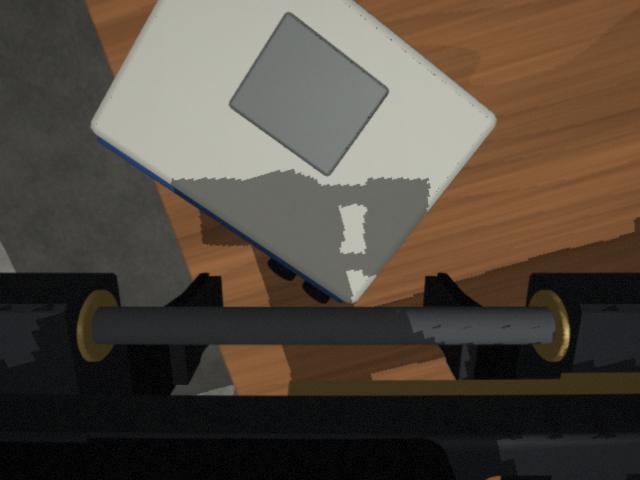

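```bash
cat > h.py <<'E'
import cv2,numpy as np
def load(n):
    z=np.load(n+".npz");return {k:z[k] for k in z.files}
def ray(c,uv):
    uv=np.asarray(uv,float).reshape(-1,1,2)
    x=cv2.undistortPoints(uv,c["K"],np.array([float(c["k1"]),0,0,0])).reshape(-1,2)
    d=np.c_[x,np.ones(len(x))]
    return -c["R"].T@c["t"], d@c["R"]   # origin, dirs(world), camera depth 1
def plane(c,uv,z):
    o,d=ray(c,uv);s=(z-o[2])/d[:,2];return o+d*s[:,None]
def cloud(c,m):
    v,u=np.nonzero(m&(c["d"]>0));o,d=ray(c,np.c_[u,v]);return o+d*c["d"][v,u][:,None],u,v
def proj(c,X):
    return cv2.projectPoints(np.asarray(X,float).reshape(-1,3),cv2.Rodrigues(c["R"])[0],c["t"],c["K"],np.array([float(c["k1"]),0,0,0]))[0].reshape(-1,2)
E
python3 - <<'E'
from h import *
for n in["top0","side0"]:
    c=load(n);hsv=cv2.cvtColor(c["p"],cv2.COLOR_RGB2HSV)
    m=(hsv[...,1]<60)&(hsv[...,2]>110)
    k,l,st,ce=cv2.connectedComponentsWithStats(m.astype(np.uint8))
    for i in range(1,k):
        if st[i,4]<60 or st[i,4]>3000: continue
        P,u,v=cloud(c,l==i)
        print(n,st[i],ce[i].round(1),"zpct",np.percentile(P[:,2],[5,50,95]).round(4))
        if n=='top0' or 1:
            T=P[(P[:,2]>.06)]
            if len(T)>10:print("  neck",len(T),T.mean(0).round(4),(T.max(0)-T.min(0)).round(4))
            B=P[(P[:,2]>.02)&(P[:,2]<.045)]
            if len(B)>10:print("  body",len(B),B.mean(0).round(4),B.min(0).round(4),B.max(0).round(4))
c=load("top0");cv2.imwrite("pics/cal_c.png",cv2.resize(c["p"][180:320,40:260,::-1],None,fx=3.6,fy=3.6,interpolation=cv2.INTER_CUBIC))
cv2.imwrite("pics/sp_c.png",cv2.resize(c["p"][130:320,340:500,::-1],None,fx=3,fy=3,interpolation=cv2.INTER_CUBIC))
c=load("side0");cv2.imwrite("pics/cal_s.png",cv2.resize(c["p"][130:245,190:310,::-1],None,fx=5,fy=5,interpolation=cv2.INTER_CUBIC))
E
```

```text
top0 [236 106  61  12 274] [266.  111.6] zpct [-0.0004  0.0149  0.0177]
top0 [400 196  27  27 536] [413.8 208.9] zpct [0.0023 0.0309 0.0762]
  neck 147 [ 0.6203 -0.2996  0.0741] [0.0187 0.0179 0.0173]
  body 326 [ 0.6179 -0.2965  0.03  ] [ 0.6016 -0.319   0.0204] [ 0.6408 -0.2811  0.0429]
top0 [222 236  12  11  88] [227.4 240.7] zpct [0.0128 0.0154 0.0181]
top0 [378 289  21  19 302] [388.  297.7] zpct [0.0168 0.0694 0.0766]
  neck 158 [ 0.486  -0.2538  0.0742] [0.0178 0.019  0.0181]
  body 110 [ 0.4853 -0.2489  0.0307] [ 0.4732 -0.2634  0.0202] [ 0.4991 -0.2406  0.0449]
side0 [   0    0   84   29 1705] [35.3 10.6] zpct [-0.1293 -0.0745  0.0992]
  neck 368 [0.2531 1.2413 0.0978] [0.264  0.2564 0.0313]
side0 [221  34  35  24 551] [237.2  45.7] zpct [-0.5111 -0.4666 -0.42  ]
side0 [ 134   68   99   41 1873] [182.1  87.1] zpct [0.015  0.0172 0.019 ]
  body 13 [0.5998 0.5653 0.0203] [0.5096 0.5259 0.0201] [0.6811 0.6112 0.0207]
side0 [211 140  49  13 323] [232.7 145.4] zpct [-0.0009  0.0416  0.0431]
  body 278 [0.5743 0.2021 0.0408] [0.5365 0.1787 0.025 ] [0.6163 0.2523 0.0438]
side0 [215
[... 389 characters left out ...]
 [231.3 209.7] zpct [0.0293 0.0306 0.0319]
  body 177 [0.4998 0.0324 0.0306] [0.4869 0.001  0.0283] [0.5124 0.0665 0.0328]
side0 [419 289  16  12 157] [427.  294.4] zpct [0.0727 0.0745 0.0756]
  neck 150 [ 0.6197 -0.2999  0.0745] [0.0192 0.0191 0.0046]
side0 [407 306  31  25 385] [421.4 320.2] zpct [0.0279 0.0296 0.0323]
  body 371 [ 0.6163 -0.3034  0.0298] [ 0.6005 -0.3191  0.0262] [ 0.6399 -0.2799  0.0449]
side0 [304 309  16  14 178] [311.6 315.8] zpct [0.073  0.0744 0.0756]
  neck 176 [ 0.484  -0.2541  0.0744] [0.0188 0.0187 0.0043]
side0 [302 333  22  16 157] [312.8 341.9] zpct [0.0276 0.0295 0.0334]
  body 153 [ 0.4818 -0.2592  0.03  ] [ 0.471  -0.2678  0.0272] [ 0.4979 -0.2424  0.0446]
```

View pics/sp_c.png

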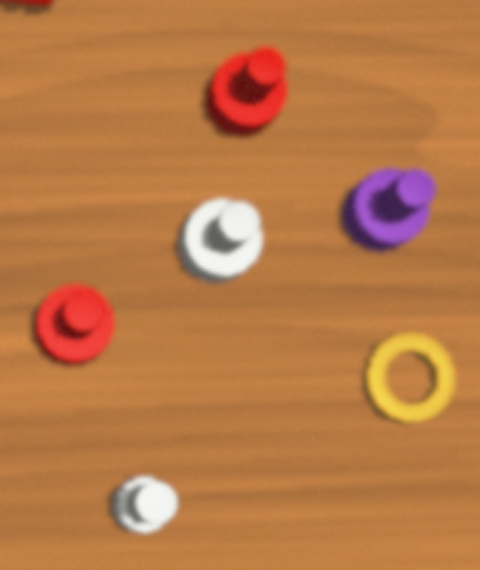

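View pics/cal_c.png

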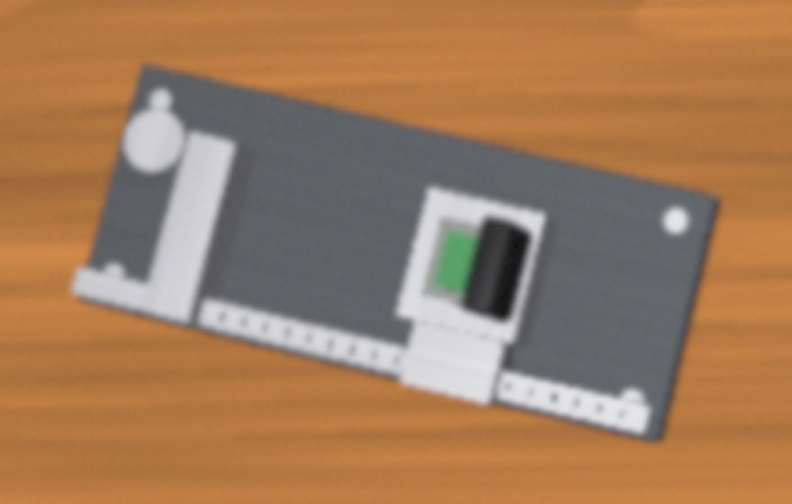

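View pics/cal_s.png

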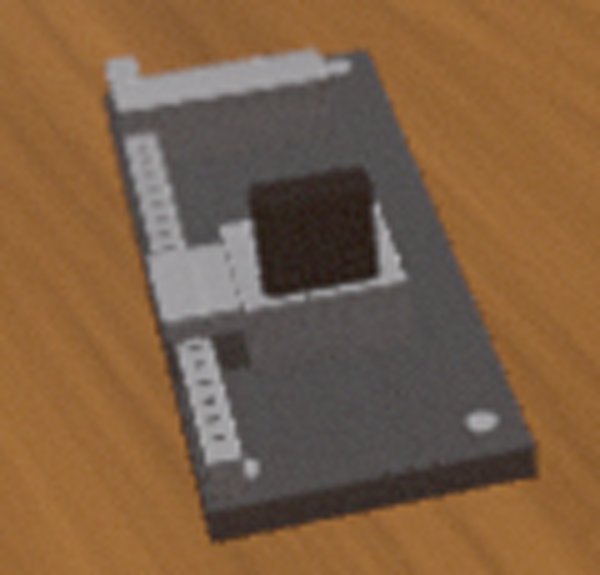

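Candidates: aluminium at top px (414,209), with a body about 39 mm wide, and aluminium at (388,298), about 27 mm wide. Red ones are at (423,160) and (365,238), purple at (469,200). The plain aluminium 40 mm one at (414,209) is the one meant. The enlarged crop confirms that: it is the wide-flanged, colourless one, and both views put it at about (0.620, -0.300). Next I measure the caliper.

```bash
python3 - <<'E'
from h import *
from scipy.spatial.transform import Rotation as Ro
res={}
for n,roi in(("top0",(50,185,250,315)),("side0",(200,130,310,245))):
    c=load(n);m=np.zeros((480,640),bool);m[roi[1]:roi[3],roi[0]:roi[2]]=1
    hsv=cv2.cvtColor(c["p"],cv2.COLOR_RGB2HSV)
    P,u,v=cloud(c,m&(hsv[...,1]<110));
    B=P[(P[:,2]>.009)&(P[:,2]<.05)]
    r=cv2.minAreaRect(B[:,:2].astype(np.float32)*1000);print(n,r,cv2.boxPoints(r).round(1).tolist(),"bed z",np.median(B[B[:,2]<.022,2]))
    T=P[(P[:,2]>.075)];print(" thumb",len(T),T.mean(0).round(4),cv2.minAreaRect(T[:,:2].astype(np.float32)*1000))
# corners by eye on plane z=.015
c=load("top0");print(plane(c,[(80.3,198),(239.4,235.6),(223.3,302.2)],.015).round(4))
c=load("side0");print(plane(c,[(190+212/5,130+512/5),(190+536/5,130+452/5)],.015).round(4))
for n,z,pts in(("top0",.043,[(40+208/3.6,180+332/3.6)]),):pass
E
```

```text
top0 ((570.4104614257812, 116.37940979003906), (271.57135009765625, 110.44570922851562), 75.6844711303711) [[483.29998779296875, -1.5], [590.2999877929688, -28.799999237060547], [657.5, 234.3000030517578], [550.5, 261.6000061035156]] bed z 0.01481835454368785
 thumb 271 [0.556  0.0564 0.081 ] ((555.8211059570312, 57.53337097167969), (14.8765287399292, 40.26046371459961), 77.03014373779297)
side0 ((568.2255249023438, 116.34315490722656), (271.7127380371094, 109.7547378540039), 75.82380676269531) [[481.70001220703125, -1.899999976158142], [588.2000122070312, -28.799999237060547], [654.7000122070312, 234.60000610351562], [548.2999877929688, 261.5]] bed z 0.0147143830815826
 thumb 163 [0.5533 0.0557 0.0804] ((553.8143310546875, 57.69694137573242), (16.053325653076172, 40.085235595703125), 74.93585968017578)
[[ 0.655   0.2307  0.015 ]
 [ 0.5878 -0.0285  0.015 ]
 [ 0.4849 -0.0027  0.015 ]]
[[ 0.4842 -0.0031  0.015 ]
 [ 0.5867 -0.0318  0.015 ]]
```

```bash
cat >> h.py <<'E'
from scipy.spatial.transform import Rotation as Ro
CC=np.array([.569,.1163]);CY=np.array([.247,.969]);CX=np.array([.969,-.247])
def calp(x,y): return CC+CX*x+CY*y
def shift(target_xyz,ydir=None):
    from workcell import status
    s=status.read_state();R0=Ro.from_quat(s["ee_rot"]);d=R0.inv().apply(np.array(target_xyz)-s["eef_pos"])*100
    print("clock",s["clock"],"pos",s["eef_pos"].round(4),"F",s["force"].round(2),"w",round(s["gripper_width"],4))
    M=R0.as_matrix();print("axes y",M[:,1].round(3),"x",M[:,0].round(3),"z",M[:,2].round(3))
    rv=None
    if ydir is not None:
        x=np.array([0,0,-1.]);y=np.array([*ydir,0]);y/=np.linalg.norm(y)
        if y@M[:,1]<0:y=-y
        T=Ro.from_matrix(np.c_[x,y,np.cross(x,y)]);rv=(R0.inv()*T).as_rotvec(degrees=True)
    print("shift cm",d.round(2),"rot",None if rv is None else rv.round(2))
E
python3 - <<'E'
from h import *
from workcell import status
print(calp(0,.044),status.read_state()["qpos"])
for yd in(CX,CY):shift([.62,-.2998,.16],yd)
E
```

```text
[0.579868 0.158936] [ 1.55059229e+00  3.85342494e-01  7.00121397e-03 -3.53937675e-04
 -1.19398805e+00 -2.58603138e-01]
clock 0.15 pos [0.1719 0.6004 0.1931] F [-0.03  0.42 -0.04] w 0.0871
axes y [-0.275 -0.961  0.002] x [-0.    -0.002 -1.   ] z [-0.961  0.275 -0.   ]
shift cm [  3.43  74.2  -67.87] rot [ 8.832e+01 -7.000e-02 -7.000e-02]
clock 0.15 pos [0.1719 0.6004 0.1931] F [-0.03  0.42 -0.04] w 0.0871
axes y [-0.275 -0.961  0.002] x [-0.    -0.002 -1.   ] z [-0.961  0.275 -0.   ]
shift cm [  3.43  74.2  -67.87] rot [-1.68 -0.   -0.09]
```

```bash
python3 -m pendant '0 74.2 -67.9 -1.7 0 -0.1 0.6;0 74.2 -67.9 -1.7 0 -0.1 0.6;0 74.2 -67.9 -1.7 0 -0.1 0.6;0 74.2 -67.9 -1.7 0 -0.1 0.6;0 74.2 -67.9 -1.7 0 -0.1 0.6;0 74.2 -67.9 -1.7 0 -0.1 0.6;0 74.2 -67.9 -1.7 0 -0.1 0.6;0 74.2 -67.9 -1.7 0 -0.1 0.6;0 74.2 -67.9 -1.7 0 -0.1 0.6;0 74.2 -67.9 -1.7 0 -0.1 0.6;0 74.2 -67.9 -1.7 0 -0.1 0.6;0 74.2 -67.9 -1.7 0 -0.1 0.6;0 74.2 -67.9 -1.7 0 -0.1 0.6;0 74.2 -67.9 -1.7 0 -0.1 0.6;0 74.2 -67.9 -1.7 0 -0.1 0.6;0 74.2 -67.9 -1.7 0 -0.1 0.6;0 74.2 -67.9 -1.7 0 -0.1 0.6;0 74.2 -67.9 -1.7 0 -0.1 0.6;0 74.2 -67.9 -1.7 0 -0.1 0.6'
python3 - <<'E'
from h import *
shift([.62,-.2998,.036],CY)
from workcell import status,snapshot,calibration
print(status.read_state()["qpos"].round(2))
c=calibration("wrist");p,d=snapshot("wrist");cv2.imwrite("pics/w1.png",p[:,:,::-1]);np.savez("w1.npz",p=p,d=d,K=c["camera_matrix"],k1=c["k1"],R=c["R"],t=c["t"])
E
```

```text
clock: 2.52
eef_pos: [0.62, -0.2985, 0.1948]
ee_rot: [0.702, -0.087, -0.702, -0.087]
force: [-0.4, 0.2, -0.0]
gripper_width: 0.0521
clock 2.525 pos [ 0.62   -0.2985  0.1948] F [-0.39  0.17 -0.03] w 0.0521
axes y [-0.245 -0.969 -0.   ] x [ 0.  0. -1.] z [-0.969  0.245 -0.   ]
shift cm [15.88  0.13 -0.03] rot [ 0.1  -0.01  0.02]
[-0.21  0.49  0.18 -0.   -1.26  1.54]
```

View pics/w1.png

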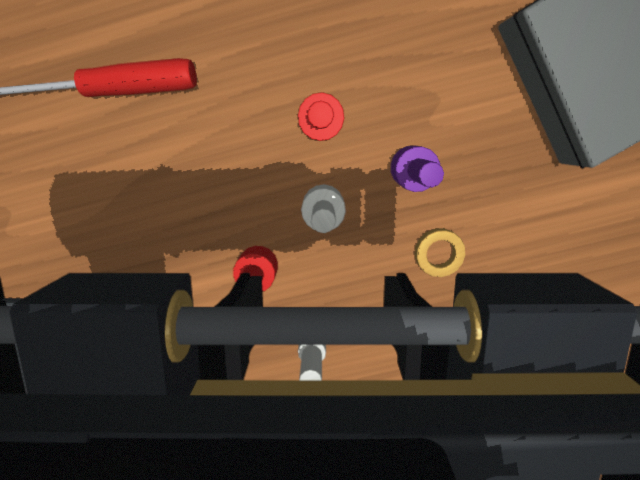

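```bash
python3 - <<'E'
from h import *
c=load("w1")
print("tcp",proj(c,[.62,-.2985,.1948]),"spindle top",proj(c,[.62,-.2998,.075]),"thin",proj(c,[.485,-.254,.075]))
hsv=cv2.cvtColor(c["p"],cv2.COLOR_RGB2HSV);m=np.zeros((480,640),bool);m[180:240,298:350]=1
P,u,v=cloud(c,m);
T=P[(P[:,2]>.068)&(P[:,2]<.08)];print(len(T),T.mean(0),T.min(0),T.max(0))
T=P[(P[:,2]>.026)&(P[:,2]<.035)];print(len(T),T.mean(0),T.min(0),T.max(0))
E
```

```text
tcp [[324.69848386 272.63792995]] spindle top [[325.76774793 220.8398555 ]] thin [[312.51903416 379.06103896]]
497 [ 0.621196   -0.29767913  0.07438201] [ 0.61066129 -0.30726708  0.0680403 ] [ 0.63039845 -0.28769815  0.07674435]
873 [ 0.62549495 -0.29852351  0.02962417] [ 0.6015332  -0.31697369  0.02603671] [ 0.64032367 -0.27774951  0.03470237]
```

The wrist view shows the spindle at (323,210), just ahead of the projected TCP at (325,273). It puts the axis at (0.6205, -0.2975), within 2 mm of the other views. Going straight down.

```bash
python3 -m pendant '5 0.05 0 0 0 0 0.6;10 0.05 0 0 0 0 0.6;13 0.05 0 0 0 0 0.6;15 0.05 0 0 0 0 0.6;15.8 0.05 0 0 0 0 0.6;15.8 0.05 0 0 0 0 0.6;15.8 0.05 0 0 0 0 0.6;15.8 0.05 0 0 0 0 0;15.8 0.05 0 0 0 0 0;15.8 0.05 0 0 0 0 0;15.8 0.05 0 0 0 0 0;15.8 0.05 0 0 0 0 0;15.8 0.05 0 0 0 0 0'
```

```text
clock: 4.2
eef_pos: [0.6201, -0.2989, 0.0371]
ee_rot: [0.702, -0.087, -0.701, -0.087]
force: [0.2, 0.9, 0.1]
gripper_width: 0.0187
```

```bash
python3 -m pendant '-3 0 0 0 0 0 0;-8 0 0 0 0 0 0;-12 0 0 0 0 0 0;-12 0 0 0 0 0 0;-12 0 0 0 0 0 0'
python3 - <<'E'
from h import *
shift([*calp(0,.044),.157],CY)
E
```

```text
clock: 4.82
eef_pos: [0.6191, -0.2984, 0.1559]
ee_rot: [-0.701, 0.087, 0.702, 0.088]
force: [0.3, -1.5, -1.7]
gripper_width: 0.0187
clock 4.825 pos [ 0.6191 -0.2984  0.1559] F [ 0.29 -1.54 -1.68] w 0.0187
axes y [-0.245 -0.969 -0.001] x [-0.001  0.001 -1.   ] z [-0.969  0.245  0.002]
shift cm [-4.000e-02 -4.337e+01  1.503e+01] rot [0.1  0.09 0.06]
```

```bash
python3 -m pendant '0 -4 1.4 0 0 0 0;0 -9 3 0 0 0 0;0 -14 4.8 0 0 0 0;0 -19 6.6 0 0 0 0;0 -24 8.3 0 0 0 0;0 -29 10 0 0 0 0;0 -34 11.8 0 0 0 0;0 -38 13.2 0 0 0 0;0 -41 14.2 0 0 0 0;0 -43 14.9 0.1 0 0 0;0 -43.4 15 0.1 0.1 0 0;0 -43.4 15 0.1 0.1 0 0;0 -43.4 15 0.1 0.1 0 0'
python3 - <<'E'
from h import *
shift([*calp(0,.044),.053],CY)
from workcell import snapshot,calibration
for n in("top","side"):
    c=calibration(n);p,d=snapshot(n);cv2.imwrite(f"pics/{n}2.png",p[:,:,::-1]);np.savez(f"{n}2.npz",p=p,d=d,K=c["camera_matrix"],k1=c["k1"],R=c["R"],t=c["t"])
a=cv2.imread("pics/side2.png")
cv2.imwrite("pics/s2c.png",cv2.resize(a[40:260,130:380],None,fx=3,fy=2.7))
E
```

```text
clock: 6.45
eef_pos: [0.5803, 0.1581, 0.1565]
ee_rot: [-0.702, 0.088, 0.702, 0.089]
force: [0.1, 0.4, -1.0]
gripper_width: 0.0186
clock 6.45 pos [0.5803 0.1581 0.1565] F [ 0.14  0.43 -1.05] w 0.0186
axes y [-0.248 -0.969 -0.001] x [ 0.     0.001 -1.   ] z [-0.969  0.248  0.   ]
shift cm [10.35 -0.07  0.06] rot [-0.08  0.01  0.04]
```

View pics/s2c.png

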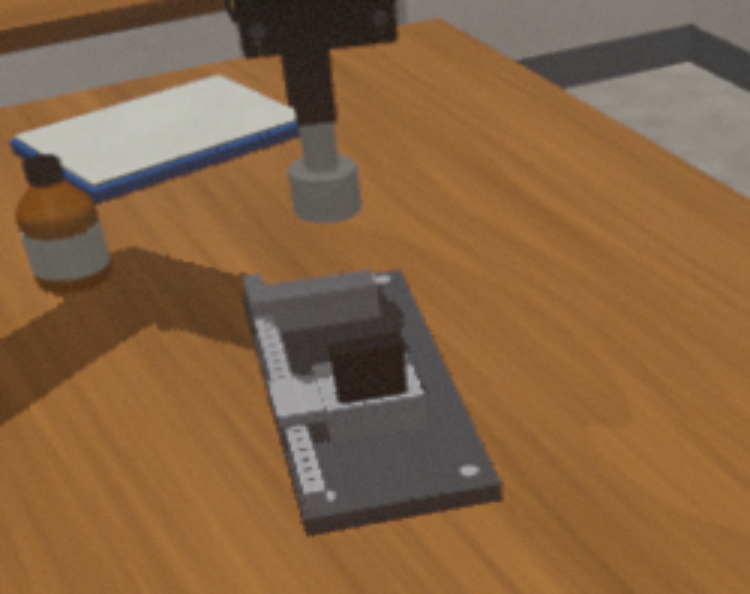

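The side view shows the spindle held upright, thick end down, over the bed. Lowering it until it touches.

```bash
python3 -m pendant '3 -0.05 0.05 0 0 0 0;6 -0.05 0.05 0 0 0 0;8 -0.05 0.05 0 0 0 0;9.4 -0.05 0.05 0 0 0 0;9.9 -0.05 0.05 0 0 0 0;10.2 -0.05 0.05 0 0 0 0;10.2 -0.05 0.05 0 0 0 0;10.2 -0.05 0.05 0 0 0 0'
```

```text
clock: 7.55
eef_pos: [0.5804, 0.1591, 0.0553]
ee_rot: [0.702, -0.088, -0.701, -0.089]
force: [0.2, -0.6, -1.1]
gripper_width: 0.0188
```

```bash
python3 -m pendant '0.1 0 0 0 0 0 0;0.2 0 0 0 0 0 0;0.3 0 0 0 0 0 0;0.3 0 0 0 0 0 0;0.3 0 0 0 0 0 0'
```

```text
clock: 8.18
eef_pos: [0.5804, 0.1592, 0.0523]
ee_rot: [0.702, -0.088, -0.701, -0.089]
force: [-0.4, -0.1, -1.2]
gripper_width: 0.0187
```

```bash
python3 -m pendant '0.1 0 0 0 0 0 0;0.1 0 0 0 0 0 0;0.15 0 0 0 0 0 0'
```

```text
clock: 8.55
eef_pos: [0.581, 0.1593, 0.052]
ee_rot: [0.703, -0.088, -0.701, -0.089]
force: [-1.9, -0.2, 7.4]
gripper_width: 0.0184
```

Contact felt, 7.4 N upward. Opening and rising.

```bash
python3 -m pendant '-0.02 0 0 0 0 0 0.5;-0.02 0 0 0 0 0 0.5;-0.02 0 0 0 0 0 0.5;-0.02 0 0 0 0 0 0.5;-2 0 0 0 0 0 0.5;-6 0 0 0 0 0 0.5;-10 0 0 0 0 0 0.5;-10 0 0 0 0 0 0.5'
python3 - <<'E'
from h import *
from workcell import snapshot,calibration
for n in("top","side"):
    c=calibration(n);p,d=snapshot(n);cv2.imwrite(f"pics/{n}3.png",p[:,:,::-1]);np.savez(f"{n}3.npz",p=p,d=d,K=c["camera_matrix"],k1=c["k1"],R=c["R"],t=c["t"])
c=load("side3")
cv2.imwrite("pics/s3c.png",cv2.resize(cv2.imread("pics/side3.png")[80:260,160:360],None,fx=3.5,fy=3.3))
m=np.zeros((480,640),bool);m[100:250,200:310]=1
P,u,v=cloud(c,m)
xy=(P[:,:2]-CC);cx=xy@CX;cy=xy@CY
i=(P[:,2]>.083)&(P[:,2]<.096);print("neck",i.sum(),np.mean(cx[i]),np.mean(cy[i]),np.ptp(cx[i]),np.ptp(cy[i]))
i=(P[:,2]>.077)&(P[:,2]<.083)&(cy<0);print("thumb",i.sum(),cx[i].mean(),cy[i].mean(),cy[i].min(),cy[i].max())
y=calp(0,-.10)
shift([*y,.157],CY)
E
```

```text
clock: 9.55
eef_pos: [0.583, 0.1601, 0.1561]
ee_rot: [0.705, -0.086, -0.698, -0.09]
force: [0.3, 0.5, -0.3]
gripper_width: 0.0435
neck 80 0.00015920605725812726 0.0363366662857715 0.01995832993135572 0.11748318131944138
thumb 152 -0.0007902138546413377 -0.06245884798727794 -0.0690400210800156 -0.054046246530636624
clock 9.65 pos [0.5804 0.1591 0.152 ] F [-0.41 -0.26 -0.8 ] w 0.0435
axes y [-0.248 -0.969 -0.003] x [ 0.003  0.002 -1.   ] z [-0.969  0.248 -0.002]
shift cm [-0.54 14.43  0.03] rot [-0.06 -0.13  0.17]
```

View pics/s3c.png

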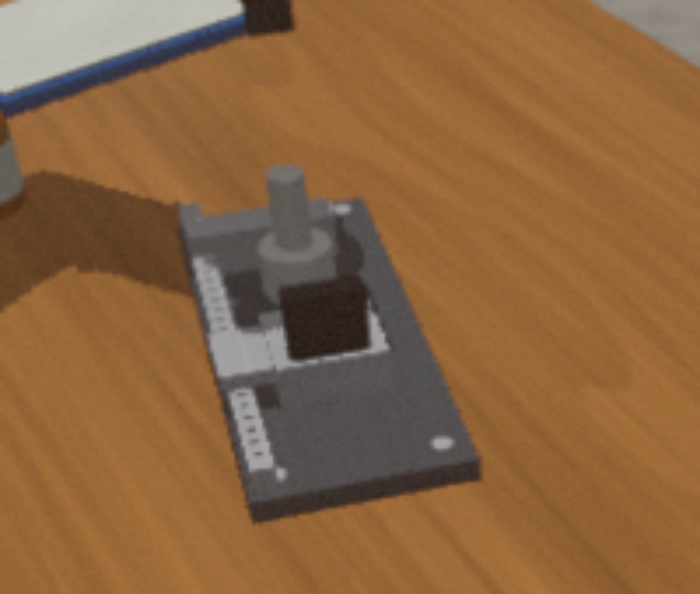

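The spindle stands free in the gap; in the crop its neck top is at about (285,175) and the thumb block at (325,318). Moving behind the thumb block with the fingers shut.

```bash
python3 -m pendant '0 4 0 0 0 0 0.3;0 9 0 0 0 0 0;0 13 0 0 -0.1 0.1 0;0 14.9 0 0 -0.1 0.1 0;0 14.9 0 0 -0.1 0.1 0;4 14.9 0 0 -0.1 0.1 0;7 14.9 0 0 -0.1 0.1 0;9.4 14.9 0 0 -0.1 0.1 0;9.4 14.9 0 0 -0.1 0.1 0;9.4 14.9 0 0 -0.1 0.1 0'
python3 - <<'E'
from h import *
shift([*calp(0,-.0835),.058],CY)
shift([*calp(0,-.035),.058],CY)
E
```

```text
clock: 10.9
eef_pos: [0.5447, 0.0158, 0.0582]
ee_rot: [0.702, -0.087, -0.701, -0.088]
force: [0.2, 0.9, -0.3]
gripper_width: 0.0002
clock 10.9 pos [0.5447 0.0158 0.0582] F [ 0.2   0.89 -0.28] w 0.0002
axes y [-0.247 -0.969 -0.002] x [ 0.002  0.001 -1.   ] z [-0.969  0.247 -0.002]
shift cm [ 0.02 -1.99  0.13] rot [ 0.01 -0.1   0.09]
clock 10.9 pos [0.5447 0.0158 0.0582] F [ 0.2   0.89 -0.28] w 0.0002
axes y [-0.247 -0.969 -0.002] x [ 0.002  0.001 -1.   ] z [-0.969  0.247 -0.002]
shift cm [ 0.03 -6.84  0.13] rot [ 0.01 -0.1   0.09]
```

```bash
python3 -m pendant '0 -0.4 0.1 0 0 0 0;0 -0.8 0.1 0 0 0 0;0 -1.2 0.1 0 0 0 0;0 -1.5 0.1 0 0 0 0;0 -1.8 0.1 0 0 0 0;0 -2.1 0.1 0 0 0 0;0 -2.4 0.1 0 0 0 0;0 -2.7 0.1 0 0 0 0;0 -3 0.1 0 0 0 0;0 -3.3 0.1 0 0 0 0;0 -3.6 0.1 0 0 0 0;0 -3.9 0.1 0 0 0 0;0 -4.2 0.1 0 0 0 0;0 -4.5 0.1 0 0 0 0;0 -4.8 0.1 0 0 0 0;0 -5.1 0.1 0 0 0 0;0 -5.4 0.1 0 0 0 0'
python3 - <<'E'
from h import *
shift([*calp(0,-.035),.058],CY)
from workcell import snapshot,calibration
for n in("side",):
    c=calibration(n);p,d=snapshot(n);cv2.imwrite(f"pics/{n}4.png",p[:,:,::-1])
cv2.imwrite("pics/s4c.png",cv2.resize(cv2.imread("pics/side4.png")[80:260,160:360],None,fx=3.5,fy=3.3))
E
```

```text
clock: 13.02
eef_pos: [0.5571, 0.0686, 0.0583]
ee_rot: [0.702, -0.087, -0.701, -0.088]
force: [-0.4, 0.5, -0.0]
gripper_width: 0.0003
clock 13.025 pos [0.5571 0.0686 0.0583] F [-0.4   0.52 -0.03] w 0.0003
axes y [-0.247 -0.969 -0.002] x [ 0.002  0.001 -1.   ] z [-0.969  0.247 -0.002]
shift cm [ 0.03 -1.41  0.03] rot [ 0.01 -0.11  0.09]
```

View pics/s4c.png

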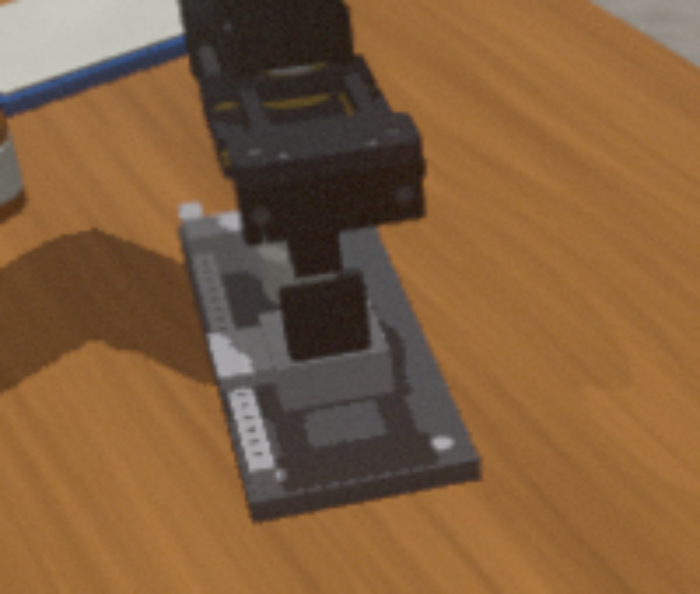

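The block seems not to have moved, though black on black is hard to read. Checking with the top view and the depth.

```bash
python3 - <<'E'
from h import *
from workcell import snapshot,calibration
for n in("top","side"):
    c=calibration(n);p,d=snapshot(n);cv2.imwrite(f"pics/{n}5.png",p[:,:,::-1]);np.savez(f"{n}5.npz",p=p,d=d,K=c["camera_matrix"],k1=c["k1"],R=c["R"],t=c["t"])
a=load("side5")["p"][130:230,200:300,::-1];b=load("side3")["p"][130:230,200:300,::-1]
g=lambda i:(255*(i/255.)**.45).astype(np.uint8)
cv2.imwrite("pics/cmp.png",np.hstack([cv2.resize(g(x),(400,400)) for x in(b,a)]))
cv2.imwrite("pics/t5c.png",cv2.resize(g(load("top5")["p"][150:330,30:270,::-1]),None,fx=3.2,fy=3.2))
for n in("side3","side5"):
    c=load(n);m=np.zeros((480,640),bool);m[100:250,200:310]=1
    P,u,v=cloud(c,m);cx=(P[:,:2]-CC)@CX;cy=(P[:,:2]-CC)@CY
    for lo,hi in((.036,.05),(.05,.06),(.06,.07),(.07,.079),(.079,.085),(.085,.1),(.1,.12)):
        i=(P[:,2]>lo)&(P[:,2]<hi)&(cy<.03);print(n,lo,i.sum(),np.percentile(cy[i],[2,50,98]).round(4) if i.sum() else '',np.percentile(cx[i],[2,98]).round(4) if i.sum() else '')
E
```

```text
side3 0.036 693 [-0.0699 -0.0555  0.0287] [-0.054   0.0266]
side3 0.05 114 [-0.0683 -0.0662 -0.0624] [-0.0202  0.0193]
side3 0.06 126 [-0.0684 -0.0662 -0.0627] [-0.0201  0.0183]
side3 0.07 117 [-0.0683 -0.066  -0.0637] [-0.0198  0.0191]
side3 0.079 128 [-0.068  -0.0623 -0.0545] [-0.0189  0.0184]
side3 0.085 0  
side3 0.1 0  
side5 0.036 632 [-0.0701 -0.0582  0.0271] [-0.0543  0.0267]
side5 0.05 121 [-0.0682 -0.0663 -0.0617] [-0.02    0.0192]
side5 0.06 122 [-0.0689 -0.0662 -0.0628] [-0.02   0.018]
side5 0.07 117 [-0.0682 -0.066  -0.0629] [-0.0199  0.0191]
side5 0.079 130 [-0.0674 -0.0622 -0.0537] [-0.0189  0.0183]
side5 0.085 98 [-0.0604 -0.058  -0.0435] [-0.0115  0.0105]
side5 0.1 79 [-0.0606 -0.0585 -0.0559] [-0.0112  0.01  ]
```

View pics/cmp.png

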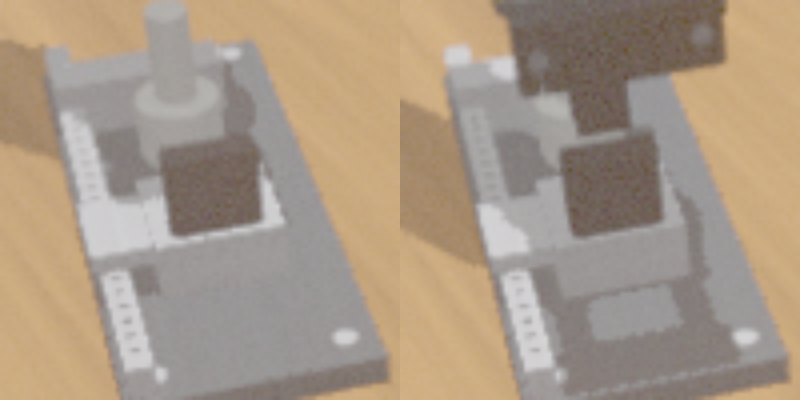

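View pics/t5c.png

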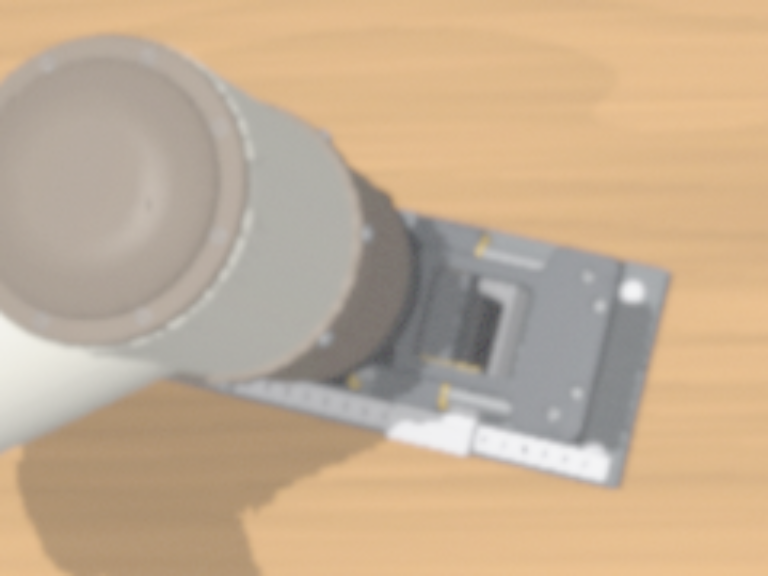

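```bash
python3 - <<'E'
from h import *
c=load("side5");m=np.zeros((480,640),bool);m[60:180,200:320]=1
P,u,v=cloud(c,m);cx=(P[:,:2]-CC)@CX;cy=(P[:,:2]-CC)@CY
for col in(250,251,):
  for r in range(130,190,2):
    i=(u==col)&(v==r)
    if i.any():print(col,r,c["p"][r,col],"cx %.3f cy %.3f z %.3f"%(cx[i][0],cy[i][0],P[i][0,2]))
  break
print("proj tcp",proj(c,[.5571,.0686,.0583]), "body corner", proj(c,[.5571,.0686,.128]))
for n in("side2",):
  c=load(n)
  print("side2 tcp",proj(c,[.5803,.1581,.1565]))
E
python3 -c "
import cv2;a=cv2.imread('pics/side2.png')
u=cv2.resize(a[40:150,190:310],None,fx=5,fy=5);cv2.imwrite('pics/s2d.png',(255*(u/255.)**.5).astype('uint8'))"
```

```text
250 130 [40 33 30] cx -0.006 cy -0.144 z 0.193
250 132 [46 36 34] cx -0.007 cy -0.145 z 0.191
250 134 [40 25 17] cx -0.007 cy -0.144 z 0.187
250 136 [38 25 15] cx -0.007 cy -0.144 z 0.184
250 138 [37 29 19] cx -0.008 cy -0.144 z 0.182
250 140 [41 34 30] cx -0.007 cy -0.137 z 0.174
250 142 [45 39 28] cx -0.007 cy -0.135 z 0.170
250 144 [46 34 27] cx -0.008 cy -0.136 z 0.168
250 146 [42 28 23] cx -0.008 cy -0.136 z 0.164
250 148 [38 24 15] cx -0.008 cy -0.136 z 0.161
250 150 [43 29 19] cx -0.009 cy -0.138 z 0.159
250 152 [41 32 21] cx 0.001 cy -0.058 z 0.107
250 154 [37 26 13] cx -0.000 cy -0.059 z 0.104
250 156 [40 31 20] cx -0.000 cy -0.058 z 0.100
250 158 [34 26 23] cx -0.001 cy -0.057 z 0.095
250 160 [42 29 19] cx -0.001 cy -0.058 z 0.092
250 162 [44 33 31] cx -0.002 cy -0.059 z 0.089
250 164 [87 85 83] cx 0.008 cy 0.025 z 0.032
250 166 [43 33 30] cx -0.003 cy -0.060 z 0.082
250 168 [48 36 33] cx -0.003 cy -0.062 z 0.080
250 170 [42 29 27] cx -0.004 cy -0.067 z 0.079
250 172 [38 21 17] cx -0.004 cy -0.066 z 0.075
250 174 [39 29 22] cx -0.005 cy -0.066 z 0.071
250 176 [43 32 28] cx -0.005 cy -0.066 z 0.067
250 178 [40 31 27] cx -0.006 cy -0.068 z 0.064
proj tcp [[251.9390932  174.30864276]] body corner [[247.46222766 137.96906913]]
side2 tcp [[236.22003459  97.02871622]]
```

View pics/s2d.png

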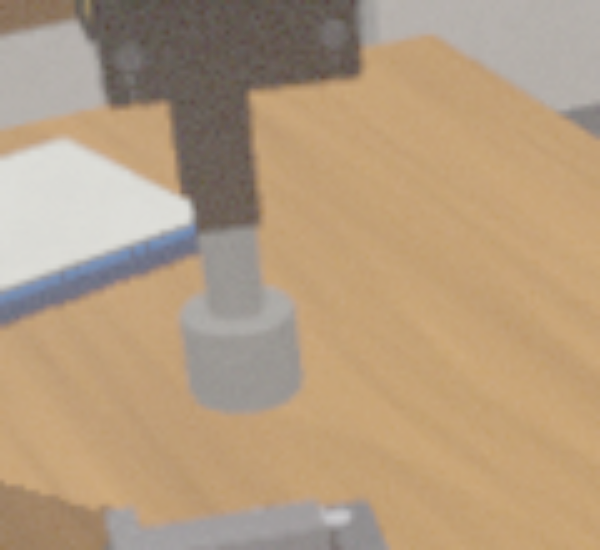

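The finger's lower end is actually at z ≈ 0.086, because the spindle can be seen in a gap between it and the block top (side px (250,164)). The real tip and gripper body both sit about 28 mm higher than the reported pose, so the fingers passed over the block and touched nothing. I'll back off, go 2.8 cm lower and check before pushing.

```bash
python3 -m pendant '-1 0 0 0 0 0 0;-1 2 0 0 0 0 0;-1 4 0 0 0 0 0;-1 5.5 0 0 0 0 0;-1 5.5 0 0 0 0 0;0 5.5 0 0 -0.1 0 0;1.4 5.5 0 0 -0.1 0 0;2.6 5.5 0 0 -0.1 0 0;2.6 5.5 0 0 -0.1 0 0'
python3 - <<'E'
from h import *
from workcell import snapshot,calibration
for n in("side",):
    c=calibration(n);p,d=snapshot(n);np.savez(f"{n}6.npz",p=p,d=d,K=c["camera_matrix"],k1=c["k1"],R=c["R"],t=c["t"])
c=load("side6");a=p[80:240,180:320,::-1];cv2.imwrite("pics/s6.png",cv2.resize((255*(a/255.)**.45).astype(np.uint8),None,fx=4,fy=3.6))
m=np.zeros((480,640),bool);m[60:240,200:320]=1
P,u,v=cloud(c,m);cx=(P[:,:2]-CC)@CX;cy=(P[:,:2]-CC)@CY
for lo in np.arange(.04,.14,.01):
    i=(P[:,2]>lo)&(P[:,2]<lo+.01)&(cy<-.072)&(abs(cx)<.02);print(round(lo,2),i.sum(),np.median(cy[i]).round(4) if i.any() else "")
shift([*calp(0,-.035),.030],CY)
E
```

```text
clock: 14.3
eef_pos: [0.5425, 0.0153, 0.0304]
ee_rot: [-0.701, 0.088, 0.703, 0.088]
force: [-0.0, -0.7, 0.3]
gripper_width: 0.0002
0.04 0 
0.05 4 -0.1128
0.06 73 -0.114
0.07 22 -0.1144
0.08 0 
0.09 0 
0.1 0 
0.11 0 
0.12 15 -0.1915
0.13 177 -0.1916
clock 14.35 pos [0.5432 0.0153 0.0313] F [ 0.07  0.88 -0.59] w 0.0001
axes y [-0.246 -0.969 -0.001] x [-0.001  0.001 -1.   ] z [-0.969  0.246  0.001]
shift cm [ 0.13 -6.92 -0.01] rot [0.06 0.08 0.03]
```

View pics/s6.png

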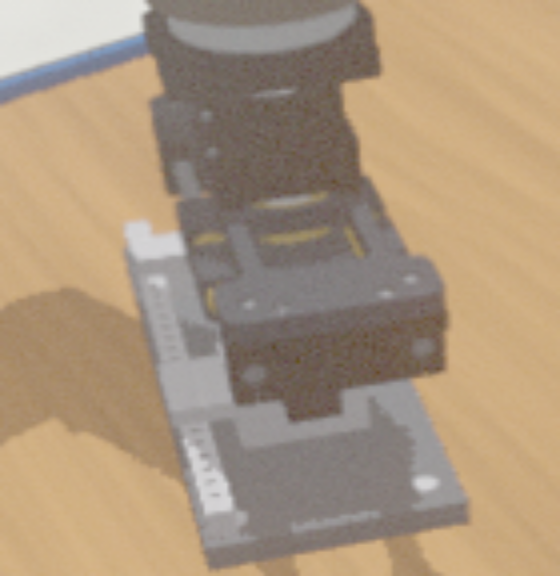

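The tip is now at z ≈ 0.058, behind the block. Pushing.

```bash
python3 -m pendant '0 -0.5 0 0 0 0 0;0 -1 0 0 0 0 0;0 -1.5 0 0 0 0 0;0 -1.9 0 0 0 0 0;0 -2.2 0 0 0 0 0;0 -2.5 0 0 0 0 0;0 -2.8 0 0 0 0 0;0 -3.1 0 0 0 0 0;0 -3.5 0 0 0 0 0;0 -3.9 0 0 0 0 0;0 -4.3 0 0 0 0 0;0 -4.7 0 0 0 0 0;0 -5.1 0 0 0 0 0'
python3 - <<'E'
from h import *
from workcell import snapshot,calibration
for n in("side",):
    c=calibration(n);p,d=snapshot(n);np.savez(f"{n}7.npz",p=p,d=d,K=c["camera_matrix"],k1=c["k1"],R=c["R"],t=c["t"])
a=p[80:240,180:320,::-1];cv2.imwrite("pics/s7.png",cv2.resize((255*(a/255.)**.45).astype(np.uint8),None,fx=4,fy=3.6))
shift([*calp(0,-.030),.030],CY)
E
```

```text
clock: 15.98
eef_pos: [0.5558, 0.065, 0.0313]
ee_rot: [-0.701, 0.087, 0.702, 0.088]
force: [-0.5, -2.0, -0.1]
gripper_width: 0.0002
clock 16.025 pos [0.556  0.0655 0.0313] F [-0.05  0.24  0.03] w 0.0004
axes y [-0.246 -0.969 -0.001] x [-0.001  0.001 -1.   ] z [-0.969  0.246  0.001]
shift cm [ 0.13 -2.25 -0.01] rot [0.08 0.07 0.04]
```

View pics/s7.png

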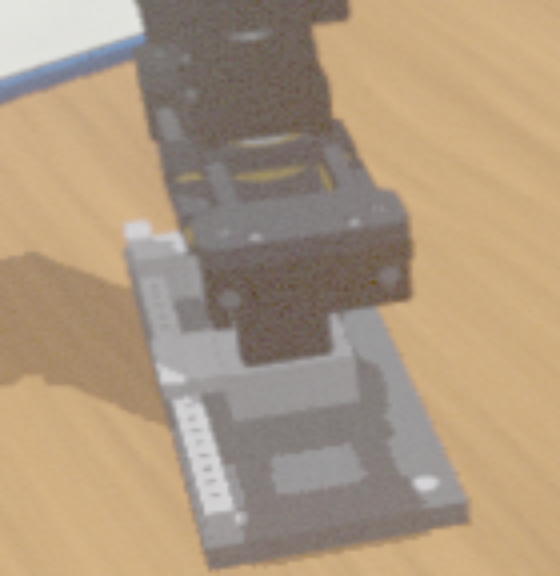

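The jaw is sliding: its beam shoe has moved up to about (200,355) in the crop. Continuing in finer steps.

```bash
python3 -m pendant '0 -0.2 0 0 0 0 0;0 -0.4 0 0 0 0 0;0 -0.6 0 0 0 0 0;0 -0.8 0 0 0 0 0;0 -1 0 0 0 0 0;0 -1.2 0 0 0 0 0;0 -1.4 0 0 0 0 0;0 -1.6 0 0 0 0 0;0 -1.6 0 0 0 0 0'
```

```text
clock: 17.15
eef_pos: [0.56, 0.0813, 0.0313]
ee_rot: [-0.701, 0.087, 0.702, 0.088]
force: [-0.2, -0.9, 0.3]
gripper_width: 0.0004
```

```bash
python3 -m pendant '0 -0.1 0 0 0 0 0;0 -0.2 0 0 0 0 0;0 -0.3 0 0 0 0 0'
```

```text
clock: 17.52
eef_pos: [0.5607, 0.084, 0.0313]
ee_rot: [-0.701, 0.087, 0.702, 0.088]
force: [-0.9, -2.9, -0.6]
gripper_width: 0.0004
```

```bash
python3 -m pendant '0 -0.1 0 0 0 0 0;0 -0.15 0 0 0 0 0'
```

```text
clock: 17.77
eef_pos: [0.561, 0.0855, 0.0313]
ee_rot: [-0.701, 0.087, 0.702, 0.088]
force: [-0.2, -1.7, 0.4]
gripper_width: 0.0005
```

```bash
python3 -m pendant '0 -0.05 0 0 0 0 0;0 -0.1 0 0 0 0 0'
```

```text
clock: 18.02
eef_pos: [0.5612, 0.0864, 0.0312]
ee_rot: [-0.701, 0.087, 0.702, 0.088]
force: [0.2, -2.6, -0.2]
gripper_width: 0.0004
```

```bash
python3 -m pendant '0 -0.05 0 0 0 0 0;0 -0.1 0 0 0 0 0'
```

```text
clock: 18.27
eef_pos: [0.5615, 0.0874, 0.0313]
ee_rot: [-0.701, 0.087, 0.702, 0.088]
force: [-1.1, -2.2, 0.2]
gripper_width: -0.0001
```

```bash
python3 -m pendant '0 -0.05 0 0 0 0 0;0 -0.1 0 0 0 0 0'
```

```text
clock: 18.52
eef_pos: [0.5617, 0.0885, 0.0313]
ee_rot: [-0.701, 0.087, 0.702, 0.088]
force: [0.0, -1.9, 0.6]
gripper_width: 0.0006
```

```bash
python3 -m pendant '0 -0.05 0 0 0 0 0;0 -0.1 0 0 0 0 0'
```

```text
clock: 18.77
eef_pos: [0.562, 0.0895, 0.0313]
ee_rot: [-0.701, 0.087, 0.702, 0.088]
force: [0.1, -1.1, -0.2]
gripper_width: 0.0005
```

```bash
python3 -m pendant '0 -0.05 0 0 0 0 0;0 -0.1 0 0 0 0 0'
```

```text
clock: 19.02
eef_pos: [0.562, 0.0899, 0.0312]
ee_rot: [-0.701, 0.088, 0.702, 0.087]
force: [0.7, -4.9, 1.2]
gripper_width: 0.0011
```

```bash
python3 - <<'E'
from h import *
from workcell import snapshot,calibration
for n in("side",):
    c=calibration(n);p,d=snapshot(n);np.savez(f"{n}8.npz",p=p,d=d,K=c["camera_matrix"],k1=c["k1"],R=c["R"],t=c["t"])
a=p[80:240,180:320,::-1];cv2.imwrite("pics/s8.png",cv2.resize((255*(a/255.)**.45).astype(np.uint8),None,fx=4,fy=3.6))
m=np.zeros((480,640),bool);m[100:240,200:320]=1
for n in("side3","side7","side8"):
    c=load(n);P,u,v=cloud(c,m);cx=(P[:,:2]-CC)@CX;cy=(P[:,:2]-CC)@CY
    i=(P[:,2]>.02)&(P[:,2]<.036)&(cx>-.02)&(cx<.026)&(cy<.0);print(n,"jaw rear cy",i.sum(),np.median(cy[i]))
    i=(P[:,2]>.05)&(P[:,2]<.075)&(abs(cx)<.02)&(cy<.0);print(n,"thumb/finger rear",i.sum(),np.median(cy[i]))
E
```

```text
side3 jaw rear cy 205 -0.06848783896066177
side3 thumb/finger rear 295 -0.06615481531793735
side7 jaw rear cy 192 -0.045913675163700894
side7 thumb/finger rear 181 -0.06090817621236701
side8 jaw rear cy 191 -0.020173909077078583
side8 thumb/finger rear 189 -0.03412508118867094
```

View pics/s8.png

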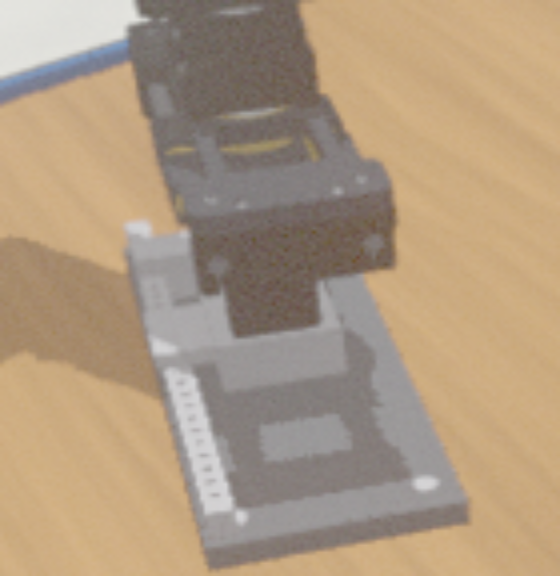

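The jaw's rear is at y = -20 mm, which puts the gap at about 40 mm, and the force has begun to rise. Squeezing in half-millimetre steps.

```bash
python3 -m pendant '0 -0.05 0 0 0 0 0;0 -0.1 0 0 0 0 0'
```

```text
clock: 19.32
eef_pos: [0.562, 0.09, 0.0313]
ee_rot: [-0.701, 0.088, 0.703, 0.087]
force: [-0.4, -7.8, 1.2]
gripper_width: 0.0008
```

```bash
python3 -m pendant '0 -0.1 0 0 0 0 0;0 -0.15 0 0 0 0 0;0 -0.2 0 0 0 0 0;0 -0.2 0 0 0 0 0'
```

```text
clock: 19.82
eef_pos: [0.5619, 0.0899, 0.0313]
ee_rot: [-0.7, 0.089, 0.703, 0.086]
force: [-0.3, -9.0, 1.6]
gripper_width: 0.0002
```

```bash
python3 -m pendant '0 -0.2 0 0 0 0 0;0 -0.25 0 0 0 0 0;0 -0.3 0 0 0 0 0;0 -0.3 0 0 0 0 0'
```

```text
clock: 20.32
eef_pos: [0.5617, 0.0899, 0.0313]
ee_rot: [-0.699, 0.091, 0.704, 0.085]
force: [0.8, -12.8, 1.9]
gripper_width: 0.0001
```

The push reaches 12.8 N with no further travel, so the spindle is firmly nipped. Backing straight off, then up.

```bash
python3 -m pendant '0 0.3 0 0 0 0 0;0 1 0 0 0 0 0;0 2.5 0 0 0 0 0;0 4 0 0 0 0 0;-4 4 0 0 0 0 0;-9 4 0 0 0 0 0;-13 6 0 0 0 0 0;-13 12 0 0 0 0 0;-13 18 0 0 0 0 0;-13 24 5 0 0 0 0;-13 28 10 0 0 0 0;-13 28 10 0 0 0 0'
python3 - <<'E'
from h import *
from workcell import snapshot,calibration,status
for n in("side","top"):
    c=calibration(n);p,d=snapshot(n);np.savez(f"{n}9.npz",p=p,d=d,K=c["camera_matrix"],k1=c["k1"],R=c["R"],t=c["t"]);cv2.imwrite(f"pics/{n}9.png",p[:,:,::-1])
a=load("side9")["p"][100:240,180:320,::-1];b=load("top9")["p"][170:310,50:250,::-1]
cv2.imwrite("pics/f9.png",np.hstack([cv2.resize((255*(x/255.)**.6).astype(np.uint8),(400,k)) for x,k in((a,400),(b,400))]))
m=np.zeros((480,640),bool);m[100:240,200:320]=1
c=load("side9");P,u,v=cloud(c,m);cx=(P[:,:2]-CC)@CX;cy=(P[:,:2]-CC)@CY
i=(P[:,2]>.02)&(P[:,2]<.036)&(cx>-.02)&(cx<.026)&(cy<.0);print("jaw rear cy",np.median(cy[i]))
i=(P[:,2]>.086)&(P[:,2]<.093)&(cy>0)&(cy<.09);print("neck top",i.sum(),cx[i].mean(),cy[i].mean(),P[i][:,2].max())
s=status.read_state();print(s["clock"],s["force"],s["eef_pos"])
E
```

```text
clock: 21.82
eef_pos: [0.393, -0.1572, 0.1644]
ee_rot: [-0.699, 0.092, 0.704, 0.086]
force: [0.5, 0.1, -0.2]
gripper_width: 0.0003
jaw rear cy -0.020123683863872695
neck top 60 0.0001557608749036546 0.04862725641765427 0.09094592286070619
21.925 [0.33779085 0.52137234 0.32698984] [ 0.39540114 -0.15661881  0.16494597]
```

View pics/f9.png

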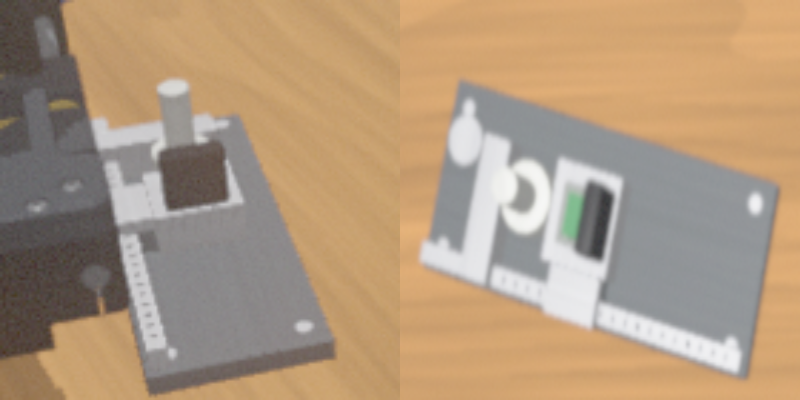

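View pics/side9.png

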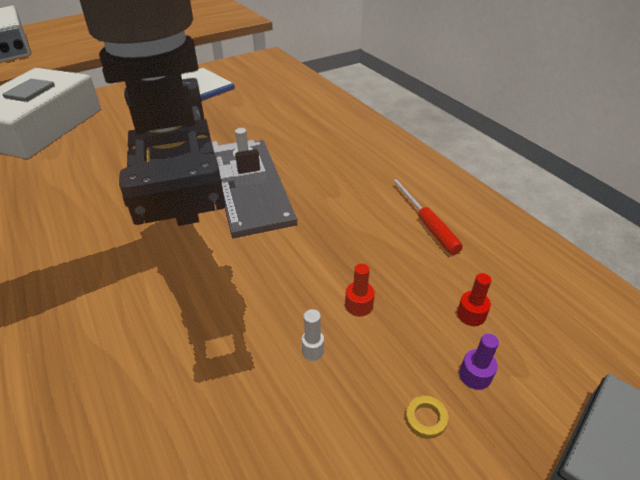

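The spindle stands upright, touching both jaws. In the top crop its body is at (523,195), between the fixed jaw and the sliding jaw. The thin spindle is still at side px (312,340).

```bash
python3 -c "
from workcell import arm;print(arm.finish_job())"
```

```text
the job is handed in; nothing more can be done
None
```

The thicker aluminium spindle now stands thick end down on the caliper bed. I let go of it there, then slid the jaw shut on it by pushing the rear face of the thumb block with closed fingers. I handed the job in at about 22 s, and no verdict is reported.

**Nip:** the push built up to 12.8 N with no further jaw travel. I then backed off, and the jaw stayed put.

**Last checks:**
- The jaw's rear face is at y = -20 mm in the caliper frame. That gives a gap of about 38 mm by depth, against the true 40 mm; the difference is within the roughly 2 mm camera error.
- The neck axis is at about (0, 49) mm in the caliper frame, where (0, 50) is expected, and the spindle's top is at z = 0.091, so it is upright.
- The thinner spindle and the red and purple ones look unmoved. The robot touches nothing.

**What disagreed:** the fingertips were really about 28 mm higher than the reported TCP height. Because of this I gripped the spindle nearer the top of its neck than planned, though it held. My first push also passed over the thumb block without touching anything. The side picture's depth readings showed this, and I repeated the push 28 mm lower.

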